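# Take the rolling pin out of the half-covered counter case

### The job

Take the wooden rolling pin with the two turned handles out of the half-covered counter case: it is longer than the opening, so raise its uncovered end, draw it out slantwise from under the glass without forcing anything against the glass, and leave everything else where it is. Finish while still holding it in the gripper, level, still and clear of the case, at least 5 cm above the height of the glass top.

Things in the scene. Friction and masses are not known exactly. Their poses are not given: they have to be found in the camera images.
- rolling_pin: Wooden rolling pin lying in one of the case's two bays, 340 long, about 0.22 kg: barrel 210 long, 38 in diameter, and at each end a 20-diameter turned handle on a thin neck. Origin in its middle on its axis; its y runs along it to the covered end. At the start it lies level along the bay, axis 28.5 above the counter, about half of it under the glass, tips 7 to 23 from the bay's end walls.
- pin_open_end (a point): Tip of the pin's handle in the uncovered half of the bay, on the axis, 170 from the pin's middle.
- pin_covered_end (a point): Tip of the pin's other handle, which starts under the glass, on the axis, 170 from the pin's middle.
- case: Fixed wooden case, outside 284 (its x) by 386 (its y, the long way), origin under its centre. Two bays side by side, centre lines at x -69 and +69, each 130 wide and 370 long inside, floor 8 above the counter. Uncovered half: y -185 to +5, side and middle walls reach 42 above the counter. Covered half: walls reach 103. Two 5-high felt strips, 13 either side of each centre line, cradle the rollers.
- glass_top: Fixed glass plate with a thin aluminium edge over the covered half of the case, both bays: 284 by 188 by 6 thick, from y = +5 to +193 of the case; underside 103, top 109 above the counter. Origin at its centre. Fragile.
- glass_edge (a point): Middle of the glass plate's free edge, top face: x 0, y +5 of the case, 109 above the counter.
- wall_top (a point): Middle of the top of the end wall at the uncovered end of the case: y -189 of the case, 78 above the counter.
- plain_roller: A second, plain wooden roller in the other bay: a straight cylinder 300 long and 33 in diameter without handles. Not wanted; leave it. Origin at its middle, y along it.
- honey_jar: Small honey jar, 56 diameter, 65 tall, beside the case on its side away from the robot. Origin under its centre.
- olive_bowl: Dark wooden bowl, 100 across, 45 tall, on the counter. Origin under its centre.
- mug: Blue mug, 76 diameter, 85 tall. Origin under its centre.
- oil_bottle: Green oil bottle, 60 diameter, 200 tall. Origin under its centre.
- jam_jar: Jar, 68 diameter, 90 tall. Origin under its centre.
- tin: Flat round tin, 80 diameter, 50 tall. Origin under its centre.

How it is judged:
By the outcome, as a careful person would: the job done as asked, in the order asked, and still so for the second after the job is handed in, while the arm keeps its last pose, push and grip.
It also fails if it takes over 45 s, if anything falls off the work surface, if the arm or the gripper's body presses on something with over 40 N, if the wrist force passes 120 N, or if a joint passes its speed limit or range.

### The arm

A 7-joint arm with a two-finger parallel gripper is mounted at the origin on the work surface. World frame = base frame: x ahead of the robot, y to its left, z up, the work surface at z = 0. Lengths are in m, angles in rad, forces in N, time in s.
With the tool pointing down it reaches from about 0.4 to 0.85 m from the base axis. Payload 10.4 kg.
Tool frame: the origin (TCP) lies midway between the tips of the shut fingers; the grasp point (between the pads) lies 19 mm behind it; z points along the fingers, y is the line along which they close (so a half turn about z gives the same grasp; the last joint's range is limited). The gripper opens to 87 mm and grips with 3 to 60 N. Pads are 19 mm wide; open, the fingers measure 117 mm over their backs; the gripper's body (75 mm by 190 mm) begins 51 mm behind the grasp point.
Start: joints at [-1.335, 0.332, -0.065, 1.46, 0.022, 1.35, -0.088], TCP at [0.16, 0.604, 0.185] pointing down, gripper open.
Joint ranges: [-2.6, 2.6], [-0.5, 2.12], [-1.47, 1.34], [0.16, 2.42], [-1.27, 4.41], [0.06, 2.06], [-2.6, 2.6]. Speed limits (rad/s): [2.22, 2.22, 2.79, 2.79, 3.14, 3.14, 3.14].

### API

Orientations are given as a unit quaternion [x, y, z, w].
In Python, from bench import r gives the robot as it stands.
- The arm moves only by the tool arm_command, never from a script. Its argument "moves" is one flat list of numbers, 4 for each row, row after row: the shift along the tool's x, y, z in cm, then the turn about the tool's z in degrees. A call has 1 to 12 rows; each row shifts and turns the commanded pose from where the row before left it, along the tool's axes as they then stand; what a row does not reach is not made up. A row lasts 1/12 s, in which the tool goes at most 41.7 mm and 7.16 degrees, less where a joint would pass 70% of its speed; a pose out of reach is approached as far as the arm can. A call with a gripper value outside its range is refused whole. "fingers" is the opening in per cent of the stroke, from 0 (shut) to 100 (fully open), set as the call begins (left out, the last holds). The fingers move at their own pace and stop on an object; "squeeze" is the grip in N (left out, the last holds). Time passes only in rows, so rows that do not move let the fingers close. It gives the time, the measured TCP pose, the force, the opening and the grip force at its end, in the units of the state.
- r.read_state(): the state, without advancing time (a new reading comes with each control period).
- r.camera(name): name is "side" or "top"; returns the picture (384x512x3 uint8, red, green, blue); there is no depth.
- r.camera_info(name): a dict with "fx", "fy", "cx", "cy" (pixels), "origin" and "attitude" of the camera in the world. Camera axes: x right, y up, looking along -z (the intrinsics and any distortion apply to the point x, -y, -z); pixel columns grow to the right and rows downward; lengths in m; the calibration is good to about 2 mm. A picture is of the moment at which its call begins. camera_info takes no time and is no camera call.
- r.close_job(): hands the job in; it is judged then, once.
The state is a dict: "time": time; "joint_positions": joint angles; "joint_vel": joint speeds; "joint_torque": joint torques, N m; "ee_pos": TCP position; "eef_rot": TCP orientation; "ft_force": force on the tool from outside, world axes, zero at the start; "torque": the same for the moment, N m; "width": finger opening in m; "grip_force": force on a finger pad.
Only numpy, scipy, OpenCV 4.12 (cv2) and the standard library are available. Lean on these libraries where they do the work, as an engineer would, in place of code of your own. Each camera call takes 0.05 s, during which the arm holds its last target. There are 200 camera calls.

## Working session

There is one attempt and no reset: what is moved stays moved. The work goes in short steps, Python scripts to look and compute and a tool call to move; the robot and the scene stay as the last step left them, time stands still between calls to the robot, and variables do not carry over. Pictures are saved under pics/ and viewed, at most 10 in all, crops included, and the job is handed in when it is done.

Besides the shell and the picture viewer there is one more tool, called in YAML: its name, and indented under it one key for each argument. arm_command: Moves the arm, as the interface text tells. Its arguments: {"type":"object","properties":{"moves":{"type":"array"},"fingers":{"type":"number"},"squeeze":{"type":"number"}},"required":["moves"]}

```bash
mkdir -p pics; ls
python3 - <<'E'
from bench import r
import cv2
for n in("top","side"):
    im=r.camera(n); cv2.imwrite(f"pics/{n}0.png",im[:,:,::-1]); print(r.camera_info(n))
print(r.read_state())
E
```

```text
pics
{'fx': 383.39059533745785, 'fy': 383.39059533745785, 'cx': 250.45168558542085, 'cy': 189.26028124908424, 'origin': array([ 0.43585199, -0.01143749,  1.35618054]), 'attitude': array([ 0.03286886, -0.0306002 , -0.69883447,  0.71387229])}
{'fx': 414.1179492766972, 'fy': 414.1179492766972, 'cx': 255.54187677616216, 'cy': 186.7248621988329, 'origin': array([-0.02549616, -0.98433927,  1.05257927]), 'attitude': array([ 0.40867053, -0.12045969, -0.23190361,  0.87447045])}
{'time': 0.1, 'joint_positions': array([-1.33460607,  0.33279705, -0.06471749,  1.46080764,  0.02159777,
        1.34992386, -0.0884936 ]), 'joint_vel': array([-0.00031812, -0.00303984,  0.00044272, -0.0016301 , -0.00130856,
        0.00188707,  0.00116728]), 'joint_torque': array([ 2.23457522e-03, -6.24545503e+01,  2.52633390e-02, -3.90721071e+01,
       -6.13486231e-02,  3.66906845e-02,  4.00768954e-05]), 'ee_pos': array([0.15984096, 0.60382185, 0.18396457]), 'eef_rot': array([ 1.29014186e-01,  9.91642554e-01, -6.17682926e-04, -5.63445915e-05]), 'ft_force': array([ 0.85619541,  0.49086536, -0.9446684 ]), 'torque': array([ 0.00750108, -0.00602125,  0.00138555]), 'grip_force': 0.0, 'width': 0.08746048849226074}
```

View pics/top0.png

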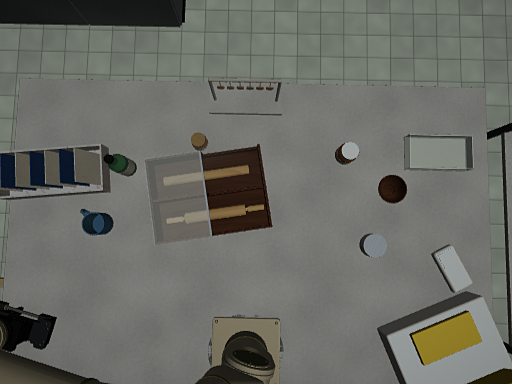

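View pics/side0.png

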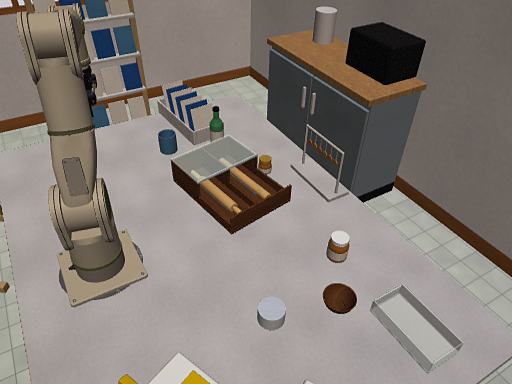

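The top view shows the case with its covered half to the left (+y). The handled pin is in the near bay, with tips at about (167,221) and (264,208). The plain roller is in the far bay, the glass edge runs from about (201,152) to (211,237), and the uncovered case corners are at about (262,146) and (271,227).

```bash
cat > h.py <<'E'
import numpy as np,cv2
from bench import r
from scipy.spatial.transform import Rotation as R
def ray(n,u,v,z):
    c=r.camera_info(n); d=R.from_quat(c["attitude"]).apply([(u-c["cx"])/c["fx"],-(v-c["cy"])/c["fy"],-1])
    o=c["origin"]; return o+d*(z-o[2])/d[2]
E
python3 - <<'E'
from h import *
im=cv2.imread("pics/top0.png"); hsv=cv2.cvtColor(im,cv2.COLOR_BGR2HSV)
for p in [(180,221),(225,213),(255,209),(180,229),(240,222),(230,174)]: print(p,hsv[p[1],p[0]])
m=cv2.inRange(hsv,(8,50,110),(28,200,255)); m[:145]=0;m[245:]=0;m[:,:148]=0;m[:,275:]=0
n,l,s,c=cv2.connectedComponentsWithStats(m)
for i in range(1,n):
    if s[i][4]>40: print(s[i],c[i])
ys,xs=np.where(m>0)
k=(ys>200);P=np.array([ray("top",x,y,.0285)[:2] for x,y in zip(xs[k],ys[k])])
mu,ev,_=cv2.PCACompute(P,None) if 0 else (P.mean(0),np.linalg.svd(P-P.mean(0),full_matrices=False)[2],0)
t=(P-mu)@ev[0]; print("mean",mu,"dir",ev[0],t.min(),t.max(),"tips",mu+ev[0]*t.min(),mu+ev[0]*t.max(),"mid",mu+ev[0]*(t.min()+t.max())/2)
for nm,u,v,z in[("glassfar",201,152,.109),("glassnear",211,237,.109),("cfar",262,146,.078),("cnear",271,227,.078)]:print(nm,ray("top",u,v,z))
print(R.from_quat(r.read_state()["eef_rot"]).as_matrix().round(3))
v=cv2.resize(im[135:250,140:285],None,fx=5,fy=5); cv2.imwrite("pics/crop.png",v)
E
```

```text
(180, 221) [ 20  45 141]
(225, 213) [ 18 120 134]
(255, 209) [ 18 132 139]
(180, 229) [ 16  26 106]
(240, 222) [ 10 172  43]
(230, 174) [ 17 132 129]
[204 166  45  13 326] [226.00920245 171.79141104]
[210 205  54  14 390] [233.0974359  210.86153846]
mean [0.47874798 0.05434604] dir [ 0.16598943 -0.98612753] -0.22936631752963357 0.10719260495549392 tips [0.44067559 0.28053048] [ 0.49654082 -0.05135954] mid [0.46860821 0.11458547]
glassfar [0.66791438 0.15936553 0.109     ]
glassnear [0.39056542 0.11788812 0.109     ]
cfar [ 0.69854936 -0.04200027  0.078     ]
cnear [ 0.42663997 -0.07694366  0.078     ]
[[-0.967  0.256 -0.   ]
 [ 0.256  0.967 -0.001]
 [-0.    -0.001 -1.   ]]
```

View pics/crop.png

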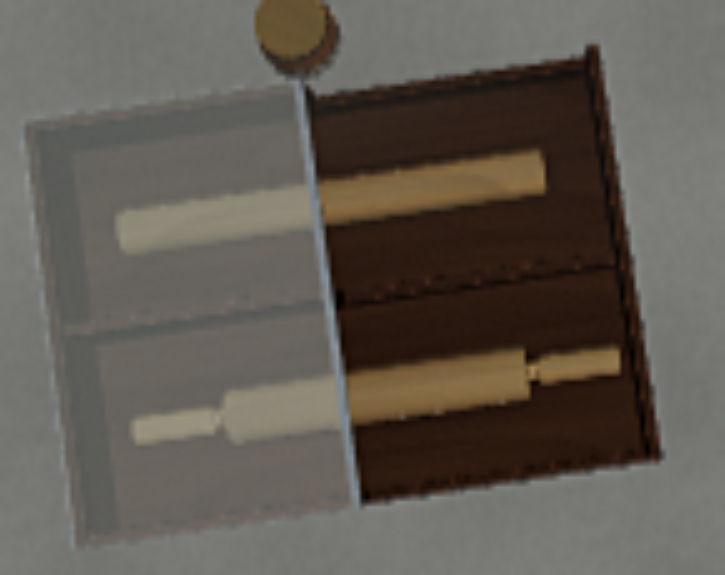

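The crop shows the open tip at (264,207), the covered tip at (166.4,221.4) and the barrel ends at (245.4,209.4) and (185,218). The glass edge crosses the barrel near its middle.

Run:
```python
from h import *
o,c,b1,b2=[ray("top",u,v,.0285)[:2] for u,v in((264,207),(166.4,221.4),(245.4,209.7),(185,218))]
print("o",o,"c",c,"len",np.linalg.norm(o-c),"b",b1,b2,np.linalg.norm(b1-b2))
m=(o+c+b1+b2)/4; d=(c-o)/np.linalg.norm(c-o); print("mid",m,"d",d,np.degrees(np.arctan2(-d[0],d[1])))
g1,g2=ray("top",200,152,.109),ray("top",211,236.5,.109)
w=np.linalg.solve(np.c_[d,(g1-g2)[:2]],g1[:2]-m); print("glass edge from mid along d",w[0])
for a in(.07,.08):
  G=m-a*d; s=r.read_state(); M=R.from_quat(s["eef_rot"]).as_matrix(); print("G",G, "tool shift cm",100*M.T@(np.r_[G,.15]-s["ee_pos"]))
print("side check",[ (k) for k in ("x",)])
# side view projection of G, tips for checking
ci=r.camera_info("side");A=R.from_quat(ci["attitude"])
for p in (o,c,m):
  q=A.inv().apply(np.r_[p,.0285]-ci["origin"]); print(ci["cx"]+ci["fx"]*q[0]/-q[2],ci["cy"]-ci["fy"]*q[1]/-q[2])
```

```text
o [ 0.49467143 -0.05410992] c [0.43779326 0.28186216] len 0.3407526381746708 b [0.48396044 0.0100658 ] [0.45086619 0.21806216] 0.21061271413754273
mid [0.46682283 0.11397005] d [-0.16691922  0.98597057] 9.608744267296478
glass edge from mid along d 0.01587159559804445
G [0.47850718 0.04495211] tool shift cm [-45.10555283 -45.86851053   3.45546596]
G [0.48017637 0.03509241] tool shift cm [-45.51919767 -46.77894813   3.45661423]
side check ['x']
243.90762658244793 217.62845284025838
191.18244205717588 171.81609600995293
216.0097725107663 193.2131753339631
```

arm_command:
  moves: [-2.25, -2.3, 0, 0, -2.25, -2.3, 0, 0, -2.25, -2.3, 0, 0, -2.25, -2.3, 0, 0, -2.25, -2.3, 0, 0, -2.25, -2.3, 0, 0, -2.25, -2.3, 0, 0, -2.25, -2.3, 0, 0, -2.25, -2.3, 0, 0, -2.25, -2.3, 0, 0, -2.25, -2.3, 0, 0, -2.25, -2.3, 0, 0]
  fingers: 70

```text
time: 1.1
ee_pos: [0.3507, 0.2667, 0.1845]
eef_rot: [0.129, 0.992, 0.0, -0.0]
ft_force: [1.3, -0.0, -0.0]
width: 0.0611
grip_force: 0.0
```

arm_command:
  moves: [-2.25, -2.3, 0, 0, -2.25, -2.3, 0, 0, -2.25, -2.3, 0, 0, -2.25, -2.3, 0, 0, -2.25, -2.3, 0, 0, -2.25, -2.3, 0, 0, -2.25, -2.3, 0, 0, -2.0, -2.1, 0, 0, 0, 0, 0, 0, 0, 0, 0, 0]

```text
time: 1.93
ee_pos: [0.4755, 0.0455, 0.1844]
eef_rot: [0.131, 0.991, -0.0, -0.0]
ft_force: [0.1, 1.1, -0.4]
width: 0.0608
grip_force: 0.0
```

arm_command:
  moves: [0, 0, 0, 6.5, 0, 0, 0, 6.5, 0, 0, 0, 6.5, 0, 0, 0, 6.5, 0, 0, 0, 6.5, 0, 0, 0, 6.5, 0, 0, 0, 6.5, 0, 0, 0, 6.5, 0, 0, 0, 6.5, 0, 0, 0, 6.5, 0, 0, 0, 0]

```text
time: 2.85
ee_pos: [0.4747, 0.0483, 0.1844]
eef_rot: [0.643, 0.766, -0.0, -0.0]
ft_force: [-0.3, -0.2, -0.3]
width: 0.0608
grip_force: 0.0
```

```bash
cat >> h.py <<'E'
m=np.array([.46682,.11397]);d=np.array([-.16692,.98597]);n=np.array([d[1],-d[0]])
def rel():
    s=r.read_state();M=R.from_quat(s["eef_rot"]).as_matrix();e=s["ee_pos"]
    print("t",s["time"],"along",(e[:2]-m)@d,"across",(e[:2]-m)@n,"z",e[2],"yaw err deg",np.degrees(np.arctan2(M[:2,1]@d,M[:2,1]@n)),"w",s["width"],"F",s["ft_force"].round(1),"tau",s["torque"].round(2),"g",s["grip_force"],"\n",M.round(3))
E
python3 - <<'E'
from h import *
rel(); cv2.imwrite("pics/s1.png",r.camera("side")[100:300,100:400,::-1])
E
```

```text
t 2.85 along -0.0660928667933031 across -0.003156401316964019 z 0.18442256785678546 yaw err deg 0.36399407728604966 w 0.060797098401759696 F [-0.3 -0.2 -0.3] tau [-0.08  0.04  0.01] g 0.0 
 [[-0.173  0.985 -0.001]
 [ 0.985  0.173  0.   ]
 [ 0.    -0.    -1.   ]]
```

arm_command:
  moves: [-0.5, 0.15, 1, 0, -0.5, 0.15, 2, 0, 0, 0, 2, 0, 0, 0, 2, 0, 0, 0, 2, 0, 0, 0, 1, 0, 0, 0, 0, 0]

```text
time: 3.48
ee_pos: [0.4783, 0.0372, 0.0822]
eef_rot: [0.641, 0.768, -0.002, -0.001]
ft_force: [0.3, -0.6, 0.7]
width: 0.061
grip_force: 0.0
```

Run:
```python
from h import *
rel(); cv2.imwrite("pics/s2.png",cv2.resize(r.camera("side")[90:260,130:330,::-1],None,fx=3,fy=3))
```

```text
t 3.4833 along -0.07758952083201218 across -0.001467294095358526 z 0.08224536705425951 yaw err deg 0.6981611383451969 w 0.060951897828657356 F [ 0.3 -0.6  0.7] tau [-0.09  0.07 -0.01] g 0.0 
 [[-0.179  0.984 -0.004]
 [ 0.984  0.179 -0.001]
 [-0.001 -0.004 -1.   ]]
```

View pics/s2.png

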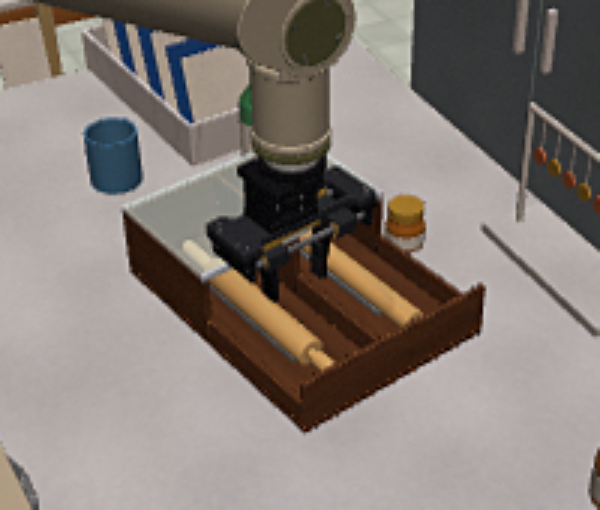

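The side view shows the fingers straddling the pin's barrel. The gripper's wide body lies across the bay, clear of the glass edge.

arm_command:
  moves: [0.05, 0.1, 1.5, -0.7, 0.05, 0, 1.5, 0, 0, 0, 1.5, 0, 0, 0, 1.0, 0, 0, 0, 0.8, 0, 0, 0, 0, 0]

```text
time: 4.03
ee_pos: [0.4804, 0.0388, 0.0209]
eef_rot: [0.637, 0.771, -0.0, -0.0]
ft_force: [-0.2, -0.1, -0.5]
width: 0.0607
grip_force: 0.0
```

arm_command:
  moves: [0, 0, 0, 0, 0, 0, 0, 0, 0, 0, 0, 0, 0, 0, 0, 0, 0, 0, 0, 0, 0, 0, 0, 0]
  fingers: 0
  squeeze: 5

```text
time: 4.53
ee_pos: [0.481, 0.0389, 0.0219]
eef_rot: [0.637, 0.771, 0.0, 0.0]
ft_force: [-0.2, -0.3, 0.2]
width: 0.0287
grip_force: 0.0
```

Run:
```python
from h import *
rel()
```

```text
t 4.5333 along -0.0764289696757606 across 0.001461578957338094 z 0.021882107368441782 yaw err deg 1.2661491484642435 w 0.02869438140114131 F [-0.2 -0.3  0.2] tau [ 0.    0.03 -0.01] g 0.0 
 [[-0.189  0.982  0.   ]
 [ 0.982  0.189  0.   ]
 [ 0.     0.    -1.   ]]
```

arm_command:
  moves: [0, 0, 0, 0, 0, 0, 0, 0, 0, 0, 0, 0]

```text
time: 4.78
ee_pos: [0.4808, 0.0388, 0.0216]
eef_rot: [0.637, 0.771, 0.0, -0.0]
ft_force: [-0.6, -0.5, 0.3]
width: 0.0084
grip_force: 0.0
```

Run:
```python
from h import *
rel(); cv2.imwrite("pics/s3.png",cv2.resize(r.camera("side")[130:240,170:310,::-1],None,fx=5,fy=5))
```

```text
t 4.7833 along -0.07642948620017359 across 0.001274814264571223 z 0.021647248260008203 yaw err deg 1.26316671516889 w 0.008404222648081393 F [-0.6 -0.5  0.3] tau [-0.09  0.02 -0.  ] g 0.0 
 [[-0.189  0.982  0.   ]
 [ 0.982  0.189  0.   ]
 [ 0.     0.    -1.   ]]
```

View pics/s3.png

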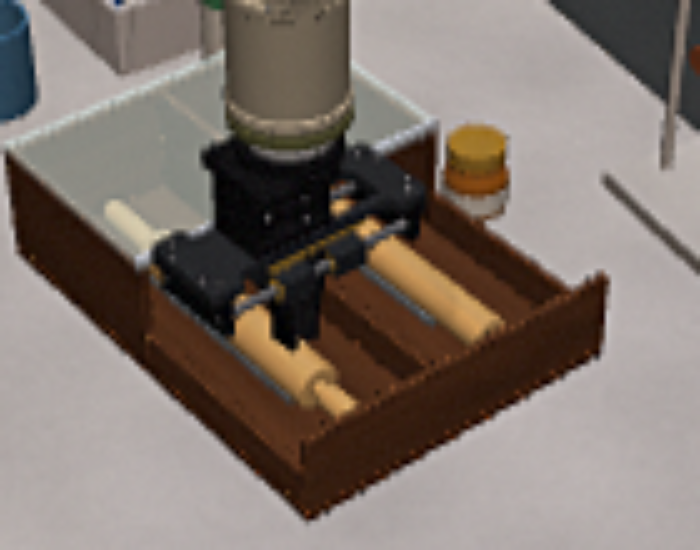

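Run:
```python
from h import *
def pr(nm,p):
  ci=r.camera_info(nm);q=R.from_quat(ci["attitude"]).inv().apply(np.array(p)-ci["origin"]);return ci["cx"]+ci["fx"]*q[0]/-q[2],ci["cy"]-ci["fy"]*q[1]/-q[2]
for z in(.0216,.04,.06,.08): print(z,pr("side",(.4808,.0388,z)))
def ce(x,y): return (np.array([x,y]) )
# barrel open end centre / axis in side view, in crop px
for t in(-.105,-.076,.0,.105): 
  u,v=pr("side",[*(m+t*d),.0285]); print(t,(u-170)*5,(v-130)*5)
# axis seen in side view near open end: crop (312,382) barrel end bottom centre
for u,v in((318,383),(262,318)): print(ray("side",u/5+170,v/5+130,.0285), (ray("side",u/5+170,v/5+130,.0285)[:2]-m)@np.c_[d,n])
im=r.camera("top"); cv2.imwrite("pics/t3.png",cv2.resize(im[140:240,150:290,::-1],None,fx=5,fy=5))
```

```text
0.0216 (np.float64(228.44244652128495), np.float64(204.99321086510122))
0.04 (np.float64(228.33954950649587), np.float64(201.2751875949582))
0.06 (np.float64(228.22589202819233), np.float64(197.1683517453015))
0.08 (np.float64(228.1102991667901), np.float64(192.99158384355982))
-0.105 314.2411624764286 389.18836138188567
-0.076 290.31333038408275 368.4077857130444
0.0 230.04553234438845 316.06708335752546
0.105 152.15581144676733 248.4222907707496
[0.4898853  0.01503734 0.0285    ] [-0.1013947   0.00622785]
[0.48701894 0.1002593  0.0285    ] [-0.01688995  0.01762696]
```

View pics/t3.png

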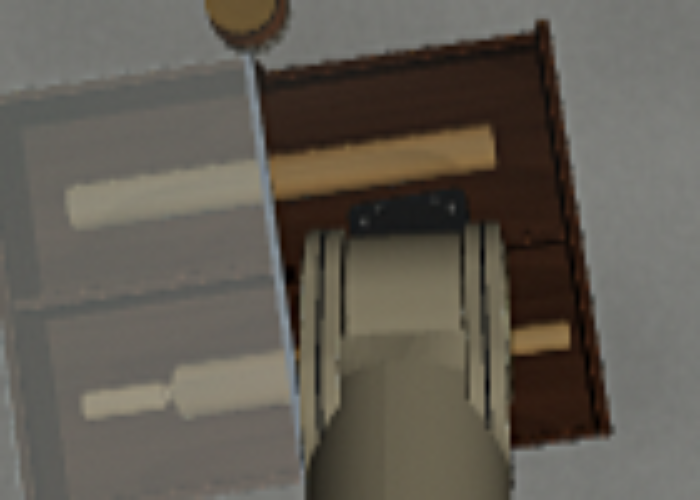

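The pin hasn't moved: its tips are still near (264,207) and (167,221). In the side view the shut fingertips sit on the barrel's top at about (229,199), which corresponds to z≈0.05, higher than the reported TCP. They closed above the pin, so I'll reopen and go lower while watching the force.

arm_command:
  moves: [0, 0, 0, 0, 0, 0, 0, 0, 0, 0, 0, 0, 0, 0, 0, 0, 0, 0, 0, 0, 0, 0, 0, 0, 0, 0, 0, 0, 0, 0, 0, 0, 0, 0, 0, 0, 0, 0, 0, 0]
  fingers: 70

```text
time: 5.72
ee_pos: [0.4808, 0.0388, 0.0216]
eef_rot: [0.637, 0.771, 0.0, -0.0]
ft_force: [-0.1, 0.5, -0.0]
width: 0.0585
grip_force: 0.0
```

arm_command:
  moves: [0, -0.1, 0.3, 1.3, 0, 0, 0.3, 0, 0, 0, 0.3, 0, 0, 0, 0.3, 0, 0, 0, 0, 0]

```text
time: 6.13
ee_pos: [0.4794, 0.0385, 0.0089]
eef_rot: [0.646, 0.764, -0.0, -0.0]
ft_force: [-0.7, 0.0, 1.1]
width: 0.0609
grip_force: 0.0
```

Run:
```python
from h import *
rel(); cv2.imwrite("pics/s4.png",cv2.resize(r.camera("side")[130:240,170:310,::-1],None,fx=5,fy=5))
```

```text
t 6.1333 along -0.07650395529719473 across -0.00024089106145047377 z 0.008859413716386037 yaw err deg -0.030335182900836567 w 0.06092767381580486 F [-0.7  0.   1.1] tau [-0.11  0.02 -0.  ] g 0.0 
 [[-0.166  0.986 -0.001]
 [ 0.986  0.166 -0.   ]
 [-0.    -0.001 -1.   ]]
```

View pics/s4.png

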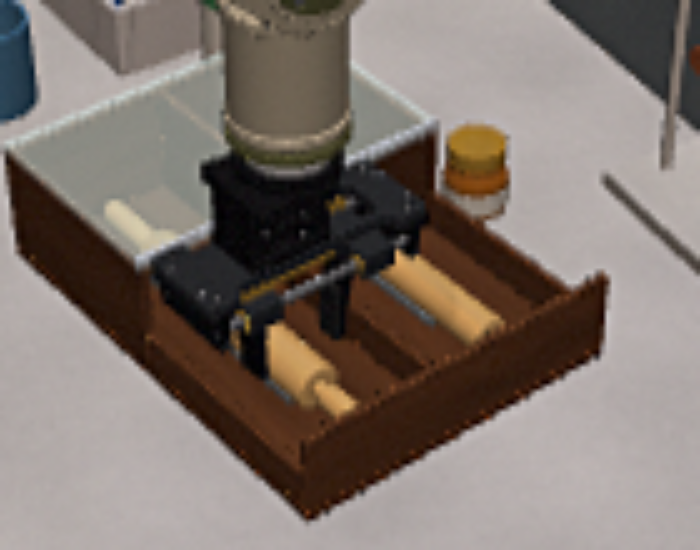

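The fingers now straddle the barrel, with tips at about (255,375) and (332,335) in the crop. That puts the tips at z≈0.038, about 3 cm above the reported value. They need to go about 2 cm lower.

arm_command:
  moves: [0, 0, 0.4, 0, 0, 0, 0.4, 0, 0, 0, 0.4, 0, 0, 0, 0, 0]

```text
time: 6.52
ee_pos: [0.4793, 0.0385, -0.0033]
eef_rot: [0.646, 0.764, -0.001, -0.0]
ft_force: [0.0, -0.6, 0.2]
width: 0.0607
grip_force: 0.0
```

arm_command:
  moves: [0, 0, 0.3, 0, 0, 0, 0.3, 0, 0, 0, 0, 0]

```text
time: 6.77
ee_pos: [0.4795, 0.0386, -0.0089]
eef_rot: [0.646, 0.764, -0.0, -0.0]
ft_force: [0.6, -0.2, -0.2]
width: 0.0608
grip_force: 0.0
```

arm_command:
  moves: [0, 0, 0.3, 0, 0, 0, 0.3, 0, 0, 0, 0, 0]

```text
time: 7.02
ee_pos: [0.4795, 0.0386, -0.0149]
eef_rot: [0.646, 0.764, -0.0, -0.0]
ft_force: [0.3, 0.4, -0.1]
width: 0.0608
grip_force: 0.0
```

arm_command:
  moves: [0, 0, 0, 0, 0, 0, 0, 0, 0, 0, 0, 0, 0, 0, 0, 0, 0, 0, 0, 0]
  fingers: 0
  squeeze: 6

```text
time: 7.43
ee_pos: [0.4812, 0.0387, -0.0138]
eef_rot: [0.646, 0.764, 0.001, 0.001]
ft_force: [2.4, -0.9, 0.6]
width: 0.0374
grip_force: 6.0
```

Run:
```python
from h import *
rel()
```

```text
t 7.4333 along -0.07656455138350958 across 0.001592959901287426 z -0.013818508982078252 yaw err deg -0.03699010739176873 w 0.03739727562022486 F [ 2.4 -0.9  0.6] tau [-0.09 -0.4   0.03] g 5.99951907992363 
 [[-0.166  0.986  0.003]
 [ 0.986  0.166  0.   ]
 [-0.     0.003 -1.   ]]
```

Gripped at a width of 37.4 mm. Next I lift with a light grip so the pin pivots.

arm_command:
  moves: [0, 0, -0.6, 0, 0, 0, -0.6, 0, 0.1, 0, -0.6, 0, 0.1, 0, -0.6, 0, 0.1, 0, -0.6, 0, 0.1, 0, -0.6, 0, 0.1, 0, -0.6, 0, 0.1, 0, -0.6, 0, 0.1, 0, -0.5, 0, 0, 0, 0, 0]

```text
time: 8.27
ee_pos: [0.4793, 0.0458, 0.0397]
eef_rot: [0.646, 0.764, 0.001, 0.0]
ft_force: [-0.5, -0.5, -1.1]
width: 0.038
grip_force: 6.0
```

Run:
```python
from h import *
rel(); cv2.imwrite("pics/s5.png",cv2.resize(r.camera("side")[130:240,170:310,::-1],None,fx=5,fy=5))
```

```text
t 8.2667 along -0.069260490023381 across 0.0009047945372760406 z 0.039701963573313154 yaw err deg -0.022627899156937806 w 0.03795180379867883 F [-0.5 -0.5 -1.1] tau [-0.22  0.03  0.04] g 6.000250205397606 
 [[-0.167  0.986  0.001]
 [ 0.986  0.167  0.001]
 [ 0.     0.001 -1.   ]]
```

View pics/s5.png

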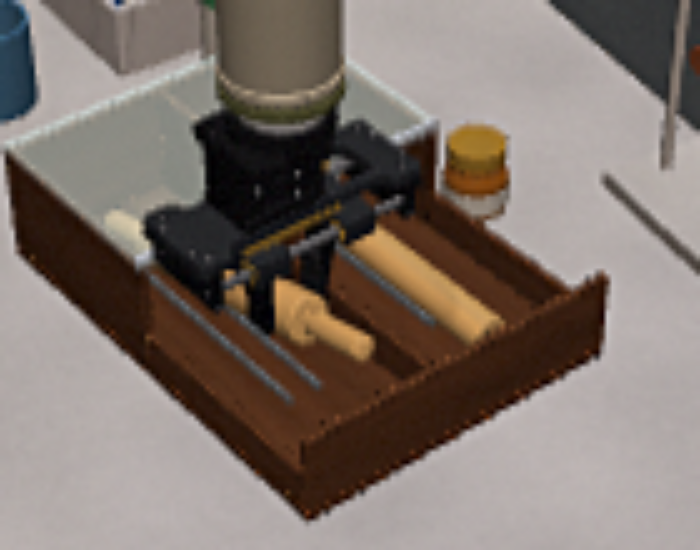

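The open handle has risen, with its tip at crop (370,350), i.e. (244,200) in full-picture pixels. The felt strips underneath it are now visible.

Run:
```python
from h import *
a=ray("side",243.8,199.8,.0);b=ray("side",243.8,199.8,.2)
k=-((a[:2]-m)@n-.001)/((b-a)[:2]@n); p=a+k*(b-a); al=(p[:2]-m)@d; print("tip along",al,"z",p[2],"tilt",np.degrees(np.arctan2(p[2]-.082,-.0693-al)))
# top view covered tip & open tip
im=r.camera("top");h=cv2.cvtColor(im,cv2.COLOR_RGB2HSV)
q=cv2.inRange(h,(8,80,90),(28,220,255));q[:195]=0;q[225:]=0;q[:,:246]=0;q[:,275:]=0
y,x=np.where(q>0); print("open tip px",x.max(),y[x==x.max()].mean())
for z in(.095,.105,.115): print(z,(ray("top",x.max()+.5,y[x==x.max()].mean(),z)[:2]-m)@np.c_[d,n])
```

```text
tip along -0.16736038916708929 z 0.11006638913382524 tilt 15.971934832944694
open tip px 261 207.0
0.095 [-0.15963783 -0.00194376]
0.105 [-0.15931147 -0.00233643]
0.115 [-0.15898512 -0.0027291 ]
```

arm_command:
  moves: [0, 0, 0, 0, 0, 0, 0, 0, 0, 0, 0, 0, -0.4, 0, -0.11, 0, -0.8, 0, -0.22, 0, -1.0, 0, -0.3, 0, -1.0, 0, -0.28, 0, -1.0, 0, -0.28, 0, -1.0, 0, -0.28, 0, -1.0, 0, -0.28, 0, -0.8, 0, -0.22, 0, 0, 0, 0, 0]
  squeeze: 50

```text
time: 9.37
ee_pos: [0.4909, -0.0258, 0.0589]
eef_rot: [0.647, 0.763, 0.0, 0.001]
ft_force: [0.1, -0.1, -2.0]
width: 0.0373
grip_force: 50.0
```

Run:
```python
from h import *
rel(); cv2.imwrite("pics/s6.png",cv2.resize(r.camera("side")[130:240,170:310,::-1],None,fx=5,fy=5))
```

```text
t 9.3667 along -0.14178380336500676 across 0.000390061523941659 z 0.05890067700643559 yaw err deg -0.1832891830302668 w 0.03726477988915466 F [ 0.1 -0.1 -2. ] tau [-0.25  0.03 -0.04] g 49.99876856803894 
 [[-0.164  0.986  0.001]
 [ 0.986  0.164 -0.   ]
 [-0.001  0.001 -1.   ]]
```

View pics/s6.png

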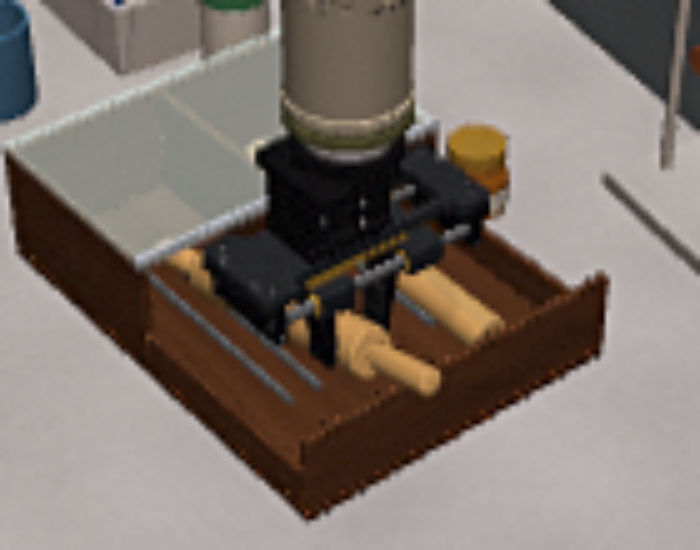

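Held off everything: the wrist reads 2 N, which is the pin's weight. The open tip is over the end wall at crop (430,380), clear of it, and the covered end is still under the glass. I keep drawing along the same line.

arm_command:
  moves: [-0.8, 0, -0.22, 0, -1.2, 0, -0.33, 0, -1.2, 0, -0.33, 0, -1.2, 0, -0.33, 0, -1.2, 0, -0.33, 0, -1.2, 0, -0.33, 0, -1.2, 0, -0.33, 0, -1.2, 0, -0.33, 0, -1.2, 0, -0.33, 0, -1.2, 0, -0.33, 0, -1.2, 0, -0.33, 0, 0, 0, 0, 0]

```text
time: 10.42
ee_pos: [0.5119, -0.1522, 0.0941]
eef_rot: [0.646, 0.763, -0.0, 0.001]
ft_force: [0.1, 0.1, -2.1]
width: 0.0371
grip_force: 50.0
```

arm_command:
  moves: [-1.2, 0, -0.33, 0, -1.2, 0, -0.33, 0, -1, 0, -0.3, 0, -1, 0, -0.3, 0, 0, 0, 0, 0]

```text
time: 10.83
ee_pos: [0.5191, -0.1951, 0.1067]
eef_rot: [0.646, 0.763, -0.0, 0.001]
ft_force: [0.6, -0.1, -1.2]
width: 0.0372
grip_force: 50.0
```

Run:
```python
from h import *
rel()
im=r.camera("side"); h=cv2.cvtColor(im,cv2.COLOR_RGB2HSV)
q=cv2.inRange(h,(8,80,130),(22,220,255)); 
k,l,s,c=cv2.connectedComponentsWithStats(q)
for i in range(1,k):
    if s[i][4]>25 and s[i][0]<330 and 100<s[i][1]<300: print(s[i],c[i].round(1))
cv2.imwrite("pics/s7.png",cv2.resize(im[130:260,150:330,::-1],None,fx=4,fy=4))
```

```text
t 10.8333 along -0.31344592602449994 across 3.136568480144629e-06 z 0.10666785210473748 yaw err deg -0.13791982011754828 w 0.03720438423462799 F [ 0.6 -0.1 -1.2] tau [-0.24  0.05  0.02] g 49.99854862689972 
 [[-0.165  0.986  0.001]
 [ 0.986  0.165 -0.001]
 [-0.001  0.001 -1.   ]]
[230 167  28  24 217] [244.1 178. ]
[227 190  17  14 100] [236.1 195.5]
[271 209  24  18 185] [280.8 217.8]
[  0 282   7   7  31] [  2.2 284.2]
```

View pics/s7.png

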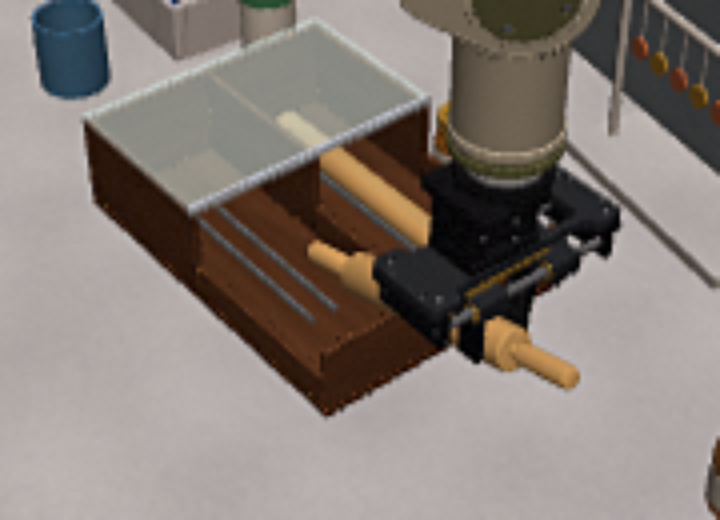

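The picture shows the covered tip at crop (312,248), out from under the glass and above the bay, with the open tip at (575,377) beyond the end wall. Next I find a free spot on the counter to level the pin.

Run:
```python
from h import *
for nm,u,v,z in(("bowl",392,188,.045),("tin",374,245,.05),("jam",347,152,.09),("tray",452,268,.03),("casenear",271,227,.078)):
    p=ray("top",u,v,z)[:2]; print(nm,p,(p-m)@np.c_[d,n])
g=np.array([-.47,-.05]); p=m+g[0]*d+g[1]*n; print(p,np.linalg.norm(p), "open tip",m+(g[0]-.0935)*d+g[1]*n)
```

```text
bowl [ 0.56848122 -0.49154961] [-0.61399346 -0.00083843]
tin [ 0.373441   -0.42679075] [-0.51758705 -0.18233268]
jam [ 0.68168533 -0.3261949 ] [-0.4698547   0.13837845]
tray [ 0.30052608 -0.69798921] [-0.77280964 -0.29949305]
casenear [ 0.42663997 -0.07694366] [-0.18152829 -0.07148361]
[ 0.4959739 -0.3577819] 0.6115537567939714 open tip [ 0.51158092 -0.4499701 ]
```

arm_command:
  moves: [0, 0, -1, 0, 0, 0, -2, 0, 0, 0, -2, 0, -1, -0.5, -0.3, 0, -2, -1, 0, 0, -2, -1, 0, 0, -2, -1, 0, 0, -2, -1.2, 0, 0, -2, -1.2, 0, 0, -2, -1.2, 0, 0, -1, -0.8, 0, 0, 0, 0, 0, 0]

```text
time: 11.88
ee_pos: [0.4617, -0.3476, 0.1591]
eef_rot: [0.647, 0.762, -0.001, 0.0]
ft_force: [-0.6, -0.7, -1.2]
width: 0.037
grip_force: 50.0
```

arm_command:
  moves: [0, 0, 1, 0, 0, 0, 2, 0, 0, 0, 2, 0, 0, 0, 2, 0, 0, 0, 2, 0, 0, 0, 1.5, 0, 0, 0, 1, 0, 0, 0, 0, 0]

```text
time: 12.55
ee_pos: [0.4636, -0.3422, 0.0415]
eef_rot: [0.645, 0.764, -0.0, -0.002]
ft_force: [-0.7, -0.1, -1.8]
width: 0.037
grip_force: 50.0
```

Run:
```python
from h import *
rel()
```

```text
t 12.55 along -0.44921490625049404 across -0.0793153353573671 z 0.04146419117234553 yaw err deg 0.06286460329275667 w 0.0370270646455478 F [-0.7 -0.1 -1.8] tau [-0.17  0.02 -0.01] g 49.99888479709625 
 [[-0.168  0.986 -0.003]
 [ 0.986  0.168  0.002]
 [ 0.003 -0.003 -1.   ]]
```

arm_command:
  moves: [-0.3, 0, 0, 0, -0.3, 0, 0.5, 0, -0.2, 0, 0.5, 0, 0, 0, 0.5, 0, 0, 0, 0.5, 0, 0, 0, 0.5, 0, 0, 0, 0.5, 0, 0, 0, 0.5, 0, 0, 0, 0.5, 0, 0, 0, 0.5, 0, 0, 0, 0.5, 0, 0, 0, 0, 0]
  squeeze: 6

```text
time: 13.55
ee_pos: [0.4652, -0.3518, -0.007]
eef_rot: [0.646, 0.764, -0.0, -0.001]
ft_force: [-0.6, 0.6, -1.6]
width: 0.0376
grip_force: 6.0
```

arm_command:
  moves: [0, 0, 0.4, 0, 0, 0, 0.3, 0, 0, 0, 0.2, 0, 0, 0, 0, 0]

```text
time: 13.88
ee_pos: [0.4655, -0.3521, -0.0153]
eef_rot: [0.646, 0.764, -0.0, -0.0]
ft_force: [0.1, 0.3, -1.3]
width: 0.0375
grip_force: 6.0
```

Run:
```python
from h import *
rel()
```

```text
t 13.8833 along -0.4592673053566319 across -0.07907077871869894 z -0.015302650827581268 yaw err deg -0.03475112068549564 w 0.03753805205130358 F [ 0.1  0.3 -1.3] tau [-0.13 -0.   -0.06] g 6.000159457325935 
 [[-0.166  0.986 -0.   ]
 [ 0.986  0.166  0.   ]
 [ 0.    -0.    -1.   ]]
```

arm_command:
  moves: [0, 0, 0.2, 0, 0, 0, 0.2, 0, 0, 0, 0.2, 0, 0, 0, 0, 0]

```text
time: 14.22
ee_pos: [0.4655, -0.3521, -0.0213]
eef_rot: [0.646, 0.764, 0.0, -0.0]
ft_force: [-0.4, -0.2, -1.6]
width: 0.0375
grip_force: 6.0
```

arm_command:
  moves: [0, 0, 0.15, 0, 0, 0, 0.15, 0, 0, 0, 0, 0]

```text
time: 14.47
ee_pos: [0.4659, -0.3524, -0.0235]
eef_rot: [0.646, 0.764, 0.0, 0.0]
ft_force: [-0.3, 0.3, 2.7]
width: 0.0378
grip_force: 6.0
```

arm_command:
  moves: [0, 0, 0.1, 0, 0, 0, 0, 0]

```text
time: 14.63
ee_pos: [0.466, -0.3526, -0.0243]
eef_rot: [0.646, 0.764, 0.0, 0.0]
ft_force: [-0.1, 0.8, 5.9]
width: 0.0381
grip_force: 6.0
```

arm_command:
  moves: [0, 0, 0, 0, 0, 0, 0, 0, 0, 0, 0, 0, 0, 0, 0, 0]
  squeeze: 60

```text
time: 14.97
ee_pos: [0.4661, -0.3526, -0.0242]
eef_rot: [0.646, 0.764, 0.0, 0.0]
ft_force: [-1.4, 0.1, 5.9]
width: 0.0365
grip_force: 60.0
```

arm_command:
  moves: [0, 0, -0.5, 0, -0.5, 0, -1, 0, -0.5, 0, -2, 0, 0, 0, -2.5, 0, 0, 0, -2.5, 0, 0, 0, -2.5, 0, 0, 0, -2.5, 0, 0, 0, -2.5, 0, 0, 0, -2.5, 0, 0, 0, -2, 0, 0, 0, -1, 0, 0, 0, 0, 0]

```text
time: 15.97
ee_pos: [0.4681, -0.3631, 0.1926]
eef_rot: [0.646, 0.764, 0.0, 0.002]
ft_force: [-0.1, 0.3, -3.7]
width: 0.0365
grip_force: 60.0
```

Run:
```python
from h import *
rel()
for nm in("side","top"):
    im=r.camera(nm); h=cv2.cvtColor(im,cv2.COLOR_RGB2HSV); q=cv2.inRange(h,(8,80,100),(24,220,255))
    k,l,s,c=cv2.connectedComponentsWithStats(q)
    for i in range(1,k):
        if s[i][4]>20 and 180<s[i][0]<420 and 90<s[i][1]<320:
            y,x=np.where(l==i); a=x.argmin();b=x.argmax()
            print(nm,s[i],c[i].round(1),"L",x[a],y[x==x[a]].mean(),"R",x[b],y[x==x[b]].mean())
    if nm=="side":
        ci=r.camera_info(nm);A=R.from_quat(ci["attitude"]).inv();e=r.read_state()["ee_pos"]
        for t in(-.0935,.2465):
          for z in(-.02,0,.02):
            w=A.apply(np.r_[e[:2]+t*d,e[2]+.0423+z]-ci["origin"]);print(t,z,ci["cx"]-ci["fx"]*w[0]/w[2],ci["cy"]+ci["fy"]*w[1]/w[2])
```

```text
t 15.9667 along -0.47056496917280954 across -0.07841449562099964 z 0.19260034192913128 yaw err deg -0.05434285021856859 w 0.03653906278273298 F [-0.1  0.3 -3.7] tau [-0.28 -0.02 -0.  ] g 59.9991774559021 
 [[-0.166  0.986  0.003]
 [ 0.986  0.166 -0.002]
 [-0.002  0.003 -1.   ]]
side [259 155  12  13 110] [264.7 160.4] L 259 158.0 R 270 158.0
side [230 167  41  32 357] [249.8 182.5] L 230 170.0 R 270 194.5
side [234 188  37  26 334] [251.3 201.5] L 234 191.0 R 270 210.0
side [289 230  29  27 297] [301.6 242.5] L 289 238.0 R 317 252.0
side [330 244  16  10  39] [337.1 248.9] L 330 244.0 R 345 250.0
-0.0935 -0.02 314.3479159605945 260.9944985398694
-0.0935 0 315.20788062383497 255.93580298298994
-0.0935 0.02 316.08847819007195 250.755735491686
0.2465 -0.02 235.06765561643437 194.85855147308393
0.2465 0 235.00024879164886 189.92549456704285
0.2465 0.02 234.93147902559804 184.89269306032259
top [191 133  14  13 151] [197.5 138.9] L 191 139.0 R 204 139.0
top [204 165  45  15 368] [226.1 171.9] L 204 174.0 R 248 170.0
top [311 211  59  19 643] [340.3 220.4] L 311 221.0 R 369 220.5
top [289 223  22   8 126] [298.8 226.5] L 289 227.5 R 310 226.0
top [ 418  316   64   50 1047] [450.5 341.9] L 418 345.0 R 481 340.0
```

arm_command:
  moves: [0, 0, -0.5, 0, 0, 0, 0, 0, 0, 0, 0, 0, 0, 0, 0, 0, 0, 0, 0, 0, 0, 0, 0, 0, 0, 0, 0, 0, 0, 0, 0, 0, 0, 0, 0, 0, 0, 0, 0, 0]

```text
time: 16.9
ee_pos: [0.4673, -0.3621, 0.1951]
eef_rot: [0.646, 0.764, 0.0, -0.0]
ft_force: [-0.1, -0.6, -2.4]
width: 0.0364
grip_force: 60.0
```

Run:
```python
from h import *
rel(); im=r.camera("side"); q=cv2.inRange(cv2.cvtColor(im,cv2.COLOR_RGB2HSV),(8,80,100),(24,220,255))
k,l,s,c=cv2.connectedComponentsWithStats(q)
print([(list(s[i]),c[i].round(1)) for i in range(1,k) if s[i][4]>100 and 220<s[i][0]<330 and 120<s[i][1]<300])
print(r.close_job())
```

```text
t 16.9 along -0.4694400002822555 across -0.07897491988625345 z 0.19508324765065016 yaw err deg -0.037238275001218304 w 0.03643014963021963 F [-0.1 -0.6 -2.4] tau [-0.26  0.01  0.02] g 59.99927222728729 
 [[-0.166  0.986  0.   ]
 [ 0.986  0.166  0.   ]
 [ 0.     0.    -1.   ]]
[([np.int32(259), np.int32(155), np.int32(12), np.int32(13), np.int32(111)], array([264.8, 160.4])), ([np.int32(230), np.int32(167), np.int32(41), np.int32(32), np.int32(358)], array([249.8, 182.5])), ([np.int32(234), np.int32(187), np.int32(36), np.int32(26), np.int32(336)], array([250.9, 200.6])), ([np.int32(289), np.int32(229), np.int32(29), np.int32(27), np.int32(297)], array([301.1, 241.6]))]
the job is handed in; nothing more can be done
None
```

The rolling pin is out of the case, and I handed the job in at 16.9 s with it held level and still (to about 1°), well clear of the case and about 10 cm above the glass top; on the way out I set it on the open counter once to level it, no force reading suggested contact with the glass, and the plain roller read unmoved.

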